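# Set the ball polisher's selector and start it

## Task

Start the ball polisher: pull its sprung selector knob up, turn it to the detent beside the dome-shaped mark (not the ring-shaped one) and let it drop fully home there; feel for the notch and never force the knob round or down while its pin is against the metal. Only when the knob has dropped home, push the run lever all the way over, away from the robot. Leave the other things where they are.

Things in the scene. Friction and masses are not known exactly. Their poses are not given: they have to be found in the camera images.
- polisher: the fixed ball polisher: a grey control deck 200 x 400 x 60 mm (x, y, z of its own frame) with a round drum of balls (130 mm radius, its centre 205 mm to +x of the origin, ball tops 121 mm above the table) behind it. Origin on the table under the selector knob's axis, which is the middle of the deck; z up; its own -x faces the robot within about 0.25 rad. The deck's top is 60 mm above the origin.
- knob_grip (a point): point on the selector knob's upright axis, 44 mm above the deck when the knob is home, 11 mm below the knob's top. The knob's grip is a black upright wing 46 mm long (its x), 14 mm thick (its y: pinch across this) and 38 mm high, on a round skirt of 34 mm radius; the skirt's upper side lies 26 mm below this point. The wing's -x end is the pointer end: a small light nose sticks out of the skirt there.
- knob_pointer (a point): point on the knob's pointer line, 60 mm from its axis, above the circle on which the two marks stand. Turns and rises with the knob.
- turn (a joint): knob angle, rad, positive anticlockwise seen from above, hard stops at -1.5 and +1.5. At 0 the pointer points along the polisher's -x. It starts within 0.1 of 0, in a wide parking slot. Turning needs under 0.1 N m.
- lift (a joint): knob height above home, m: 0 home, 0.013 upper stop. A spring pulls it down: 5 N at home, 8 N at the top. Under the skirt its steel pin hangs into a notched ring; it clears the ring above 0.007. Let go over the ring it rests near 0.006 (from 0.004 on a notch edge), over a notch it drops to 0. Pads that squeeze the wing hold it up; opened a few mm they let it drop.
- gate_seat: seat of the notched ring under the knob, fixed on the deck; hidden by the skirt. The ring itself is clamped in it at an unknown angle: either detent notch lies 0.06 to 0.30 rad to one side or the other of the angle of its mark (turn +1.0 or -1.0), and the pin drops in only within about 0.05 rad of the notch's middle. So the notch must be found by feel. More than 25 N between pin and ring damages them.
- mark_dome: fixed mark on the deck, a bright metal stud rounded like half a ball, 26 mm wide, 16 mm high, 64 mm from the knob's axis; it marks the wanted detent. Origin in the centre of its foot. It is at the polisher's +y side (turn about -1.0) or -y side (turn about +1.0).
- mark_ring: fixed mark on the other side, a flat open metal ring 26 mm wide, 5 mm high: the wrong detent. Origin in the centre of its foot.
- run_lever (a joint): run lever, rad: about 0 leaning 0.5 rad towards the robot, 0.5 upright, 1.0 all the way over to the polisher's +x. Stays where it is left; moves at about 1 N at its tip. Starts between 0 and 0.2.
- run_lever_tip (a point): centre of the black ball (26 mm wide) at the free end of the run lever; the lever is a 10 mm thick rod that pivots 70 mm from it, 82 mm above the table, 140 mm to the polisher's -y side of the knob, about the polisher's y axis. The steel block under it is 70 x 50 mm and reaches 85 mm above the table, its round hub 95 mm.
- chalk: bystander, blue chalk cube 22 mm, loose on the deck; origin at its underside
- tin: bystander, round tin 52 mm wide and 50 mm high, loose on the deck; origin at its underside
- polish: bystander, white bottle 60 mm wide, 150 mm high; origin at its underside
- mug: bystander, white mug 80 mm wide, 90 mm high; origin at its underside
- brush: bystander, brush lying on the table in front of the polisher; origin at its underside
- rack: bystander, wooden triangle ball rack, about 270 mm a side, 35 mm high; origin in its middle
- chalk_box: bystander, cardboard box 90 x 60 x 30 mm; origin at its underside

How it is judged:
By the outcome, as a careful person would: the job done as asked, in the order asked, and still so for the second after the job is handed in, with the robot touching nothing.
It also fails if it takes over 56 s, if anything falls off the work surface, if the arm or the gripper's body presses on something with over 40 N, if the wrist force passes 120 N, or if a joint passes its speed limit or range.

## Robot

A 6-joint arm with a two-finger parallel gripper is mounted at the origin on the work surface. World frame = base frame: x ahead of the robot, y to its left, z up, the work surface at z = 0. Lengths are in m, angles in rad, forces in N, time in s.
With the tool pointing down it reaches from about 0.325 to 0.9 m from the base axis. Payload 6.1 kg.
Tool frame: the origin (TCP) lies at the very end of the fingers, on their centre line; the grasp point (between the pads) lies 19 mm behind it; z points along the fingers, y is the line along which they close (so a half turn about z gives the same grasp; the last joint's range is limited). The gripper opens to 85 mm and grips with 20 to 120 N. Pads are 22 mm wide; open, the fingers measure 114 mm over their backs; the gripper's body (76 mm by 85 mm) begins 54 mm behind the grasp point. The pads swing forward as they close: fully open they stand 13 mm farther back than shut.
Start: joints at [1.098, 0.22, 1.526, -0, 1.395, -0.126], TCP at [0.212, 0.588, 0.231] pointing down, gripper open.
Joint ranges: [-2.98, 2.98], [-0.91, 2.08], [0.09, 2.57], [-1.24, 4.39], [0.2, 2.65], [-2.68, 2.68]. Speed limits (rad/s): [2.57, 2.57, 3.01, 3.14, 3.14, 3.14].

## Interface

Orientations are given as a 3x3 rotation matrix whose columns are the frame's x, y, z axes.
In Python, from rig import ctrl gives the robot as it stands.
- The arm moves only by the tool arm_command, never from a script. Its argument "deltas" is a list of rows, each a list of 7 numbers: the shift along the world's x, y, z in units of 25 mm (1.0 is 25 mm), then the turn, a rotation vector about the world's x, y, z in units of 5 degrees (1.0 is 5 degrees), then the finger opening in mm, from 0 to 85.4. In form: [[dx, dy, dz, wx, wy, wz, hand], ...]. A call has 1 to 12 rows; each row is the pose to reach, as a shift and turn from the pose commanded when the call began; what a row does not reach only later rows make up. A row lasts 1/8 s, in which the tool goes at most 62.5 mm and 10.7 degrees, less where a joint would pass 70% of its speed; a pose out of reach is approached as far as the arm can. A call with a gripper value outside its range is refused whole. The fingers move at their own pace and stop on an object; "squeeze" is the grip in N (left out, the last holds). Time passes only in rows, so rows that repeat a pose let the fingers close. It gives the time, the measured TCP pose, the force, the opening and the grip force at its end, in the units of the state.
- ctrl.sense(): the state, without advancing time (a new reading comes with each control period).
- ctrl.camera(name): name is "scene" or "top" or "wrist"; returns a dict with "img" (420x560x3 uint8, blue, green, red), "vfov" (degrees; the focal length in pixels is half the picture's height over the tangent of half this angle, whatever the lens; pixels are square), "cx", "cy" (the principal point, pixels), "origin" and "orientation" of the camera in the world. Camera axes: x right, y down, z forward; pixel columns grow to the right and rows downward; lengths in m; the calibration is good to about 2 mm. The wrist camera is an equidistant fisheye: a pixel r from the principal point sees the ray r / f radians off the axis. A picture is of the moment at which its call begins. There is no depth.
- ctrl.finish_job(): hands the job in; it is judged then, once.
The state is a dict: "clock": time; "q": joint angles; "qvel": joint speeds; "joint_efforts": joint torques, N m; "tcp_pos": TCP position; "tcp_rot": TCP orientation; "ft_force": force on the tool from outside, world axes, zero at the start; "wrist_torque": the same for the moment, N m; "grip_width": finger opening in m; "gripper_force": force on a finger pad.
Only numpy, scipy, OpenCV 4.12 (cv2) and the standard library are available. Lean on these libraries where they do the work, as an engineer would, in place of code of your own. Each camera call takes 0.05 s, during which the arm holds its last target. There are 200 camera calls.

## Working session

There is one attempt and no reset: what is moved stays moved. The work goes in short steps, Python scripts to look and compute and a tool call to move; the robot and the scene stay as the last step left them, time stands still between calls to the robot, and variables do not carry over. Pictures are saved under pics/ and viewed, at most 10 in all, crops included, and the job is handed in when it is done.

Besides the shell and the picture viewer there is one more tool, called by a JSON object that holds its "api" and its "payload". arm_command: Moves the arm, as the interface text tells. Its arguments: {"type":"object","properties":{"deltas":{"type":"array"},"squeeze":{"type":"number"}},"required":["deltas"]}

```bash
mkdir -p pics; cat > h.py <<'E'
import numpy as np, cv2
from rig import ctrl
def ray(c,u,v,fish=False):
    f=c["img"].shape[0]/2/np.tan(np.radians(c["vfov"])/2)
    d=np.array([u-c["cx"],v-c["cy"]])
    if fish:
        r=np.linalg.norm(d);t=r/f
        r_=np.array([*(d/max(r,1e-9)*np.sin(t)),np.cos(t)])
    else: r_=np.array([*(d/f),1.])
    r_=np.array(c["orientation"])@r_
    return np.array(c["origin"]),r_/np.linalg.norm(r_)
def onz(c,u,v,z,fish=False):
    o,d=ray(c,u,v,fish); return o+d*(z-o[2])/d[2]
def proj(c,p):
    f=c["img"].shape[0]/2/np.tan(np.radians(c["vfov"])/2)
    q=np.array(c["orientation"]).T@(np.array(p)-c["origin"]); return q[:2]/q[2]*f+[c["cx"],c["cy"]]
def tri(a,b):
    (o1,d1),(o2,d2)=a,b
    s=np.linalg.lstsq(np.c_[d1,-d2],o2-o1,rcond=None)[0]
    p,q=o1+d1*s[0],o2+d2*s[1]; return (p+q)/2,np.linalg.norm(p-q)
E
python3 - <<'E'
from h import *
import pickle
C={}
for n in("scene","top"):
    c=ctrl.camera(n);C[n]=c;cv2.imwrite(f"pics/{n}0.png",c["img"])
    print(n,c["vfov"],c["cx"],c["cy"],c["origin"],np.round(c["orientation"],3))
pickle.dump(C,open("c0.pkl","wb"))
s=ctrl.sense();print(s)
E
```

```text
scene 56.0388232260876 278.3940827680523 205.507241850362 [0.98196798 0.31155774 0.9734544 ] [[-0.589  0.654 -0.474]
 [ 0.808  0.484 -0.336]
 [ 0.01  -0.581 -0.814]]
top 43.37425530104909 270.76624008622986 216.2208536538026 [ 0.36000776 -0.05572286  1.88900212] [[ 0.015 -0.998  0.055]
 [-1.    -0.015  0.006]
 [-0.005 -0.055 -0.998]]
{'clock': 0.1, 'q': array([ 1.09790301e+00,  2.21168078e-01,  1.52749852e+00, -2.20042214e-05,
        1.39469450e+00, -1.26122346e-01]), 'qvel': array([ 0.00165194, -0.0018467 , -0.00395482,  0.00012468,  0.00114235,
       -0.0003912 ]), 'joint_efforts': array([ 1.57955754e-03, -4.98237634e+01, -3.90550625e+01, -1.18627627e-04,
        5.58894564e-03, -3.41477396e-06]), 'tcp_pos': array([0.21218758, 0.58729925, 0.23029478]), 'tcp_rot': array([[-9.40476277e-01,  3.39858432e-01, -7.86173653e-04],
       [ 3.39859282e-01,  9.40474964e-01, -1.58422696e-03],
       [ 2.00963748e-04, -1.75711629e-03, -9.99998436e-01]]), 'ft_force': array([ 0.56029422, -0.36442931, -0.17495021]), 'wrist_torque': array([0.02141963, 0.00169031, 0.01822916]), 'gripper_force': 0.0, 'grip_width': 0.08543922073614621}
```

View pics/scene0.png

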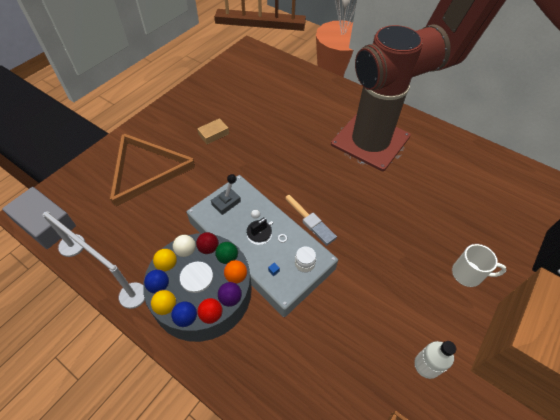

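View pics/top0.png

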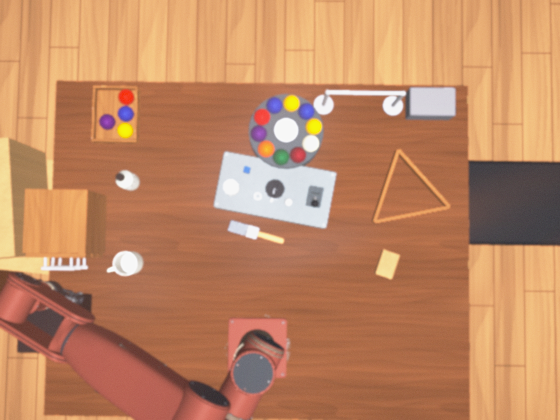

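The scene view shows the knob near (260,230), the lever ball at (231,179), a probable dome at (255,213) and the ring at (283,238). In the top view the deck is at (275,190). I'll zoom both.

```bash
python3 - <<'E'
from h import *
import pickle
C=pickle.load(open("c0.pkl","rb"))
a=cv2.resize(C["scene"]["img"][165:315,180:345],None,fx=2.4*1,fy=2.4,interpolation=cv2.INTER_CUBIC)
b=cv2.resize(C["top"]["img"][145:235,205:345],None,fx=2.8,fy=2.8,interpolation=cv2.INTER_CUBIC)
o=np.zeros((360,800,3),np.uint8);o[:a.shape[0],:a.shape[1]]=a;o[:b.shape[0],400:400+b.shape[1]]=b
cv2.imwrite("pics/z.png",o)
# deck outline in top
c=C["top"];h=cv2.cvtColor(c["img"],cv2.COLOR_BGR2HSV)
m=((h[...,1]<60)&(h[...,2]>130)).astype(np.uint8);m[:150]=0;m[232:]=0;m[:,:205]=0;m[:,345:]=0
m=cv2.morphologyEx(m,cv2.MORPH_CLOSE,np.ones((3,3)))
k=max(cv2.findContours(m,0,2)[0],key=cv2.contourArea)
bx=cv2.boxPoints(cv2.minAreaRect(k));P=np.array([onz(c,*p,.06) for p in bx]);print(bx,P.round(4),P.mean(0))
print(np.linalg.norm(P-np.roll(P,1,0),axis=1))
E
```

```text
[[212.1977  207.503  ]
 [226.36353 132.81032]
 [340.06683 154.37474]
 [325.901   229.06743]] [[ 0.4886  0.1591  0.06  ]
 [ 0.7514  0.115   0.06  ]
 [ 0.6809 -0.2834  0.06  ]
 [ 0.4195 -0.2364  0.06  ]] [ 0.585097   -0.06142063  0.06      ]
[0.40145593 0.26649928 0.40457357 0.26559402]
```

View pics/z.png

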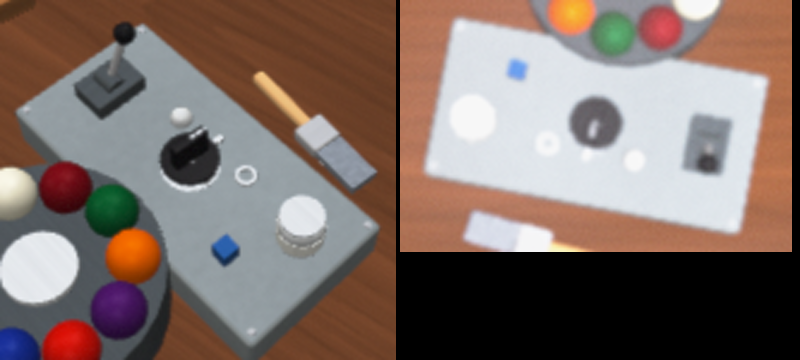

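Dome stud at crop-top (634,160), on the lever's side (−y), so the target is turn about +1.0. The ring mark is at (547,143), nose near (587,155), knob near (597,122) and lever ball near (707,163).

```bash
python3 - <<'E'
from h import *
import pickle
C=pickle.load(open("c0.pkl","rb"));t,s=C["top"],C["scene"]
T=lambda u,v:(205+(u-400)/2.8-.3,145+v/2.8-.3)
S=lambda u,v:(180+u/2.4-.3,165+v/2.4-.3)
cor=np.array([onz(t,*T(*p),.06)[:2] for p in[(454,18),(768,76),(740,233),(425,172)]])
print("corners",cor.round(4),cor.mean(0),[np.arctan2(*(a-b)[::-1]) for a,b in[(cor[0],cor[1]),(cor[3],cor[2])]])
for n,z,a,b in[("knob",.078,(597,122),(190,160)),("dome",.070,(634,160),(181,117)),("ring",.065,(547,143),(246,175)),("nose",.075,(587,156),(219,140)),("tip",.14,(707,163),(124,34))]:
    print(n,onz(t,*T(*a),z).round(4),onz(s,*S(*b),z).round(4),tri(ray(t,*T(*a)),ray(s,*S(*b))))
E
```

```text
corners [[ 0.6866  0.1221]
 [ 0.6194 -0.2701]
 [ 0.4235 -0.2371]
 [ 0.4934  0.1542]] [ 0.55573576 -0.05776039] [np.float64(1.401067169133339), np.float64(1.3940546043590107)]
knob [ 0.5569 -0.0583  0.078 ] [ 0.5591 -0.0503  0.078 ] (array([ 0.55631833, -0.05611521,  0.06913918]), np.float64(0.005295391854453944))
dome [ 0.5113 -0.1046  0.07  ] [ 0.5154 -0.0976  0.07  ] (array([ 0.5111567 , -0.10350691,  0.06010034]), np.float64(0.0033836359193228998))
ring [0.5313 0.0032 0.065 ] [0.5314 0.0066 0.065 ] (array([0.53078063, 0.0045171 , 0.06227987]), np.float64(0.0028165865258129165))
nose [ 0.515  -0.0466  0.075 ] [ 0.5172 -0.0414  0.075 ] (array([ 0.51469116, -0.04526629,  0.06853649]), np.float64(0.0030907472788128647))
tip [ 0.5032 -0.1893  0.14  ] [ 0.5001 -0.1882  0.14  ] (array([ 0.50214241, -0.18806809,  0.14225266]), np.float64(0.002778093183160906))
```

{"api": "arm_command", "payload": {"deltas": [[6.9,-12.9,0,0,0,-10,85],[13.7,-25.8,0,0,0,-18,85],[13.7,-25.8,0,0,0,-18,85],[13.7,-25.8,0,0,0,-18,85],[13.7,-25.8,0,0,0,-18,85],[13.7,-25.8,0,0,0,-18,85],[13.7,-25.8,0,0,0,-18,85],[13.7,-25.8,0,0,0,-18,85],[13.7,-25.8,0,0,0,-18,85],[13.7,-25.8,0,0,0,-18,85],[13.7,-25.8,0,0,0,-18,85],[13.7,-25.8,0,0,0,-18,85]], "squeeze": 50}}

```text
clock: 1.6
tcp_pos: [0.5555, -0.0599, 0.2308]
tcp_rot: [[0.342, 0.94, -0.001], [0.94, -0.342, -0.0], [-0.0, -0.0, -1.0]]
ft_force: [0.6, 0.9, -0.1]
grip_width: 0.0852
gripper_force: 0.0
```

{"api": "arm_command", "payload": {"deltas": [[0,0,0,0,0,-16.8,40],[0,0,0,0,0,-16.8,40],[0,0,0,0,0,-16.8,40],[0,0,0,0,0,-16.8,40],[0,0,0,0,0,-16.8,40],[0,0,0,0,0,-16.8,40],[0,0,0,0,0,-16.8,40],[0,0,0,0,0,-16.8,40],[0,0,0,0,0,-16.8,40],[0,0,0,0,0,-16.8,40]]}}

```text
clock: 2.85
tcp_pos: [0.5548, -0.0572, 0.231]
tcp_rot: [[0.972, -0.237, -0.0], [-0.237, -0.972, 0.0], [-0.0, -0.0, -1.0]]
ft_force: [0.1, -0.1, -0.3]
grip_width: 0.0398
gripper_force: 0.0
```

```bash
python3 - <<'E'
from h import *
import pickle
C={n:ctrl.camera(n) for n in("wrist","scene")};pickle.dump(C,open("c1.pkl","wb"))
s=ctrl.sense();print(s["clock"],s["q"].round(3),s["tcp_pos"],s["tcp_rot"].round(3),s["grip_width"])
w=C["wrist"];print(w["vfov"],w["origin"],w["orientation"])
cv2.imwrite("pics/w1.png",w["img"])
E
```

```text
2.95 [-0.244  0.061  1.704 -0.     1.377  1.567] [ 0.55485496 -0.0572085   0.23116409] [[ 0.971 -0.238 -0.   ]
 [-0.238 -0.971  0.   ]
 [-0.     0.    -1.   ]] 0.03979253355474454
65.70646984690485 [ 0.62006226 -0.07350369  0.37300529] [[-2.37275586e-01 -9.36309905e-01 -2.58890051e-01]
 [-9.71441945e-01  2.28946269e-01  6.23229717e-02]
 [ 9.18295694e-04  2.66284375e-01 -9.63894075e-01]]
```

View pics/w1.png

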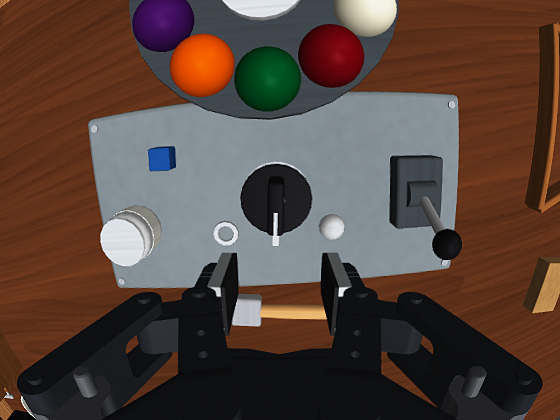

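The wrist view shows the skirt centred near (276,199), the nose end at (276,246), the dome at (332,227), the ring at (226,233) and the lever ball at (447,243).

```bash
python3 - <<'E'
from h import *
import pickle
C=pickle.load(open("c1.pkl","rb"));w=C["wrist"]
g=cv2.cvtColor(w["img"],cv2.COLOR_BGR2GRAY)
m=(g<70).astype(np.uint8);r=np.zeros_like(m);r[150:245,230:322]=m[150:245,230:322]
k=cv2.convexHull(max(cv2.findContours(r,0,2)[0],key=cv2.contourArea))
P=np.array([onz(w,*p[0],.076,True)[:2] for p in k]).astype(np.float32)
(c,rad)=cv2.minEnclosingCircle(P);print("skirt",c,rad)
n=(g>150).astype(np.uint8);q=np.zeros_like(n);q[220:250,266:288]=n[220:250,266:288]
v,u=np.nonzero(q);tipv=v.max();pu=u[v>tipv-25]
for z in(.07,.076,.08):
  Q=np.array([onz(w,a,b,z,True)[:2] for a,b in zip(u,v)])
  d=Q.mean(0)-np.array(c);print("nose",z,np.degrees(np.arctan2(d[1],d[0])),np.arctan2(d[1],d[0])-2.968)
  _,_,vt=np.linalg.svd(Q-Q.mean(0));print("axis",vt[0])
for nm,uv,z in[("dome",(332,227),.067),("ring",(226,233),.063)]: print(nm,onz(w,*uv,z,True))
x=onz(w,90,122,.06,True);
for uv in[(92,119),(457,96),(447,271),(118,287)]:print(onz(w,*uv,.06,True))
print(tri(ray(w,447,243,True),ray(C["scene"],231,179)))
E
```

```text
skirt (0.5536194443702698, -0.0539998821914196) 0.03475154563784599
nose 0.07 166.1810102788605 -0.06759421634334428
axis [-0.96463257  0.26359818]
nose 0.076 166.28312027301288 -0.06581206074619272
axis [-0.96463257  0.26359818]
nose 0.08 166.35843007964706 -0.06449765666138596
axis [-0.96463257  0.26359818]
dome [ 0.51183857 -0.10161108  0.067     ]
ring [0.52970941 0.00385238 0.063     ]
[0.68471372 0.11543589 0.06      ]
[ 0.61596625 -0.26487825  0.06      ]
[ 0.42106273 -0.22831144  0.06      ]
[0.4933535  0.15500897 0.06      ]
(array([ 0.49113508, -0.19810698,  0.12400055]), np.float64(0.0013513126029241177))
```

{"api": "arm_command", "payload": {"deltas": [[0,0.07,-2,0,0,0,34],[0,0.07,-4,0,0,0,34],[0,0.07,-5,0,0,0,34],[0,0.07,-5.76,0,0,0,34],[0,0.07,-5.76,0,0,0,34]], "squeeze": 40}}

```text
clock: 3.58
tcp_pos: [0.554, -0.0553, 0.0861]
tcp_rot: [[0.971, -0.239, -0.003], [-0.239, -0.971, 0.001], [-0.003, 0.0, -1.0]]
ft_force: [0.4, 0.5, -0.4]
grip_width: 0.0342
gripper_force: 0.0
```

{"api": "arm_command", "payload": {"deltas": [[0,0,0,0,0,0,20],[0,0,0,0,0,0,5],[0,0,0,0,0,0,5],[0,0,0,0,0,0,5]]}}

```text
clock: 4.08
tcp_pos: [0.5563, -0.0548, 0.0891]
tcp_rot: [[0.971, -0.24, 0.003], [-0.24, -0.971, 0.001], [0.003, -0.002, -1.0]]
ft_force: [0.6, 5.2, 4.1]
grip_width: 0.0133
gripper_force: 41.4
```

{"api": "arm_command", "payload": {"deltas": [[0,0.04,0.15,0,0,0,5],[0,0.04,0.3,0,0,0,5],[0,0.04,0.4,0,0,0,5],[0,0.04,0.4,0,0,0,5]]}}

```text
clock: 4.58
tcp_pos: [0.5561, -0.0547, 0.0975]
tcp_rot: [[0.971, -0.24, 0.003], [-0.24, -0.971, -0.001], [0.003, -0.0, -1.0]]
ft_force: [6.2, 1.7, -7.3]
grip_width: 0.0137
gripper_force: 39.8
```

```bash
python3 - <<'E'
from h import *
s=ctrl.sense();print(s["tcp_pos"],s["ft_force"],s["wrist_torque"],s["grip_width"])
E
```

```text
[ 0.55606166 -0.05466071  0.09752357] [ 6.20228112  1.68069015 -7.30561528] [ 0.11739717 -1.11392771 -0.05382764] 0.013656108676289908
```

{"api": "arm_command", "payload": {"deltas": [[0.05,0,0.07,0,0,0,5],[0.05,0,0.07,0,0,0.8,5],[0.05,0,0.07,0,0,2,5],[0.05,0,0.07,0,0,3.2,5],[0.05,0,0.07,0,0,4.4,5],[0.05,0,0.07,0,0,5.6,5],[0.05,0,0.07,0,0,6.8,5],[0.05,0,0.07,0,0,8,5],[0.05,0,0.07,0,0,8.8,5],[0.05,0,0.07,0,0,8.8,5],[0.05,0,0.07,0,0,8.8,5]]}}

```text
clock: 5.95
tcp_pos: [0.5562, -0.0534, 0.0985]
tcp_rot: [[0.865, 0.502, 0.0], [0.502, -0.865, 0.002], [0.001, -0.001, -1.0]]
ft_force: [4.5, 4.6, -8.7]
grip_width: 0.0133
gripper_force: 39.8
```

```bash
cat > st.py <<'E'
from h import *
s=ctrl.sense();R=s["tcp_rot"];print("clk",s["clock"],"tcp",s["tcp_pos"].round(4),"F",s["ft_force"].round(1),"T",s["wrist_torque"].round(2),"w",round(s["grip_width"],4),"gf",round(float(s["gripper_force"]),1),"turn",round(np.arctan2(R[1,0],R[0,0])+.173,3))
E
python3 st.py
```

```text
clk 5.95 tcp [ 0.5562 -0.0534  0.0985] F [ 4.5  4.6 -8.7] T [ 0.83 -0.98 -0.03] w 0.0133 gf 39.8 turn 0.699
```

{"api": "arm_command", "payload": {"deltas": [[0.05,0.05,-0.1,0,0,0,5],[0.05,0.05,-0.16,0,0,0,5],[0.05,0.05,-0.16,0,0,0,5]]}}

```text
clock: 6.32
tcp_pos: [0.5567, -0.0532, 0.0956]
tcp_rot: [[0.865, 0.502, -0.002], [0.502, -0.865, 0.0], [-0.002, -0.001, -1.0]]
ft_force: [-4.4, 2.5, 2.4]
grip_width: 0.0133
gripper_force: 41.5
```

{"api": "arm_command", "payload": {"deltas": [[0,0,-0.06,0,0,0,5],[0,0,-0.06,0,0,0,5]]}}

```text
clock: 6.58
tcp_pos: [0.557, -0.0531, 0.0953]
tcp_rot: [[0.865, 0.502, -0.001], [0.502, -0.865, 0.0], [-0.001, -0.001, -1.0]]
ft_force: [-7.6, 4.1, 10.8]
grip_width: 0.0133
gripper_force: 42.5
```

{"api": "arm_command", "payload": {"deltas": [[-0.02,0,0.22,0,0,0,5],[-0.04,0,0.22,0,0,0,5],[-0.04,0,0.22,0,0,0.8,5],[-0.04,0,0.22,0,0,0.8,5],[-0.04,0,0.22,0,0,0.8,5],[-0.04,0,0.12,0,0,0.8,5],[-0.04,0,0.07,0,0,0.8,5],[-0.04,0,0.07,0,0,0.8,5]]}}

```text
clock: 7.58
tcp_pos: [0.5566, -0.053, 0.0959]
tcp_rot: [[0.828, 0.561, 0.0], [0.561, -0.828, 0.0], [0.0, -0.0, -1.0]]
ft_force: [-1.7, 3.9, -0.4]
grip_width: 0.0134
gripper_force: 40.9
```

{"api": "arm_command", "payload": {"deltas": [[0,0,0.15,0,0,0,5],[0,0,0.15,0,0,0,5],[0,0,0.15,0,0,0.8,5],[0,0,0.15,0,0,0.8,5],[0,0,0.15,0,0,0.8,5],[0,0,0.05,0,0,0.8,5],[0,0,0,0,0,0.8,5],[0,0,0,0,0,0.8,5]]}}

```text
clock: 8.57
tcp_pos: [0.5565, -0.053, 0.0959]
tcp_rot: [[0.787, 0.617, -0.0], [0.617, -0.787, 0.0], [0.0, -0.0, -1.0]]
ft_force: [-0.9, 6.4, -2.5]
grip_width: 0.0132
gripper_force: 40.8
```

```bash
python3 st.py
```

```text
clk 8.575 tcp [ 0.5565 -0.053   0.0959] F [-0.9  6.4 -2.5] T [0.95 0.05 0.01] w 0.0132 gf 40.8 turn 0.837
```

{"api": "arm_command", "payload": {"deltas": [[0,0.03,-0.03,0,0,0,5],[0,0.03,-0.05,0,0,0,5],[0,0.03,-0.05,0,0,0,5]]}}

```text
clock: 8.95
tcp_pos: [0.5567, -0.0528, 0.0955]
tcp_rot: [[0.787, 0.617, 0.0], [0.617, -0.787, -0.001], [-0.0, 0.001, -1.0]]
ft_force: [-3.7, 4.3, 5.8]
grip_width: 0.0132
gripper_force: 41.9
```

{"api": "arm_command", "payload": {"deltas": [[0,0,0.2,0,0,0,5],[0,0,0.2,0,0,0,5],[0,0.03,0.2,0,0,0.8,5],[0,0.03,0.2,0,0,0.8,5],[0,0.03,0.2,0,0,0.8,5],[0,0.03,0.1,0,0,0.8,5],[0,0.03,0.02,0,0,0.8,5],[0,0.03,0.02,0,0,0.8,5]]}}

```text
clock: 9.95
tcp_pos: [0.5566, -0.0524, 0.0956]
tcp_rot: [[0.742, 0.671, 0.0], [0.671, -0.742, -0.001], [-0.001, 0.001, -1.0]]
ft_force: [-3.9, -3.9, 1.9]
grip_width: 0.0135
gripper_force: 41.2
```

{"api": "arm_command", "payload": {"deltas": [[0,0,0.18,0,0,0,5],[0,-0.02,0.18,0,0,0,5],[0,-0.02,0.18,0,0,0.8,5],[0,-0.02,0.18,0,0,1.5,5],[0,-0.02,0.18,0,0,1.5,5],[0,-0.02,0.18,0,0,1.5,5],[0,-0.02,0.1,0,0,1.5,5],[0,-0.02,0,0,0,1.5,5],[0,-0.02,0,0,0,1.5,5]]}}

```text
clock: 11.08
tcp_pos: [0.5564, -0.0522, 0.0955]
tcp_rot: [[0.648, 0.762, -0.0], [0.762, -0.648, -0.0], [-0.0, -0.0, -1.0]]
ft_force: [-5.1, -2.5, 1.3]
grip_width: 0.0133
gripper_force: 41.2
```

{"api": "arm_command", "payload": {"deltas": [[0,0,0.18,0,0,0,5],[0,0,0.18,0,0,0,5],[0,0,0.18,0,0,0.8,5],[0,0,0.18,0,0,0.8,5],[0,0,0.18,0,0,0.8,5],[0,0,0.1,0,0,0.8,5],[0,0,0,0,0,0.8,5],[0,0,0,0,0,0.8,5]]}}

```text
clock: 12.08
tcp_pos: [0.5563, -0.0521, 0.0952]
tcp_rot: [[0.593, 0.805, -0.0], [0.805, -0.593, 0.0], [-0.0, -0.0, -1.0]]
ft_force: [-4.3, -2.6, -1.3]
grip_width: 0.0132
gripper_force: 40.9
```

```bash
python3 st.py
```

```text
clk 12.075 tcp [ 0.5563 -0.0521  0.0952] F [-4.3 -2.6 -1.3] T [-0.69  0.88 -0.06] w 0.0132 gf 40.9 turn 1.109
```

{"api": "arm_command", "payload": {"deltas": [[-0.02,0,-0.04,0,0,0,5],[-0.02,0,-0.04,0,0,0,5]]}}

```text
clock: 12.32
tcp_pos: [0.5563, -0.0521, 0.0949]
tcp_rot: [[0.593, 0.805, 0.001], [0.805, -0.593, 0.0], [0.0, 0.001, -1.0]]
ft_force: [-5.7, -2.8, 1.6]
grip_width: 0.0135
gripper_force: 41.4
```

{"api": "arm_command", "payload": {"deltas": [[0,0,0.21,0,0,0,5],[-0.03,-0.02,0.21,0,0,0,5],[-0.03,-0.02,0.21,0,0,0.8,5],[-0.03,-0.02,0.21,0,0,0.8,5],[-0.03,-0.02,0.21,0,0,0.8,5],[-0.03,-0.02,0.1,0,0,0.8,5],[-0.03,-0.02,0,0,0,0.8,5],[-0.03,-0.02,0,0,0,0.8,5]]}}

```text
clock: 13.32
tcp_pos: [0.5557, -0.0523, 0.0936]
tcp_rot: [[0.536, 0.844, 0.001], [0.844, -0.536, 0.001], [0.001, 0.001, -1.0]]
ft_force: [5.1, 2.3, -7.6]
grip_width: 0.013
gripper_force: 39.9
```

```bash
python3 st.py
```

```text
clk 13.325 tcp [ 0.5557 -0.0523  0.0936] F [ 5.1  2.3 -7.6] T [ 0.45 -0.92 -0.01] w 0.013 gf 39.9 turn 1.179
```

{"api": "arm_command", "payload": {"deltas": [[0.02,0,-0.05,0,0,0,5],[0.02,0,-0.08,0,0,0,5],[0.02,0,-0.08,0,0,0,5]]}}

```text
clock: 13.7
tcp_pos: [0.5557, -0.0524, 0.0915]
tcp_rot: [[0.535, 0.845, 0.0], [0.845, -0.535, 0.001], [0.0, -0.0, -1.0]]
ft_force: [4.2, 4.3, -6.2]
grip_width: 0.0133
gripper_force: 40.1
```

```bash
python3 st.py
```

```text
clk 13.7 tcp [ 0.5557 -0.0524  0.0915] F [ 4.2  4.3 -6.2] T [ 0.69 -0.8   0.  ] w 0.0133 gf 40.1 turn 1.179
```

{"api": "arm_command", "payload": {"deltas": [[0,0,-0.05,0,0,0,5],[0,0,-0.05,0,0,0,5]]}}

```text
clock: 13.95
tcp_pos: [0.5557, -0.0524, 0.0902]
tcp_rot: [[0.535, 0.845, 0.0], [0.845, -0.535, 0.0], [0.0, -0.0, -1.0]]
ft_force: [3.2, 3.9, -6.7]
grip_width: 0.0132
gripper_force: 40.2
```

```bash
python3 st.py
```

```text
clk 13.95 tcp [ 0.5557 -0.0524  0.0902] F [ 3.2  3.9 -6.7] T [ 0.8  -0.78  0.  ] w 0.0132 gf 40.2 turn 1.179
```

{"api": "arm_command", "payload": {"deltas": [[0,0,0,0,0,0,20],[0,0,0,0,0,0,34],[0,0,0,0,0,0,34],[0,0,1,0,0,0,34],[0,0,3,0,0,0,34],[0,0,5,0,0,0,34],[0,0,6,0,0,0,34],[0,0,6,0,0,0,34],[0,0,6,0,0,0,34]]}}

```text
clock: 15.08
tcp_pos: [0.5549, -0.0527, 0.2389]
tcp_rot: [[0.535, 0.845, -0.002], [0.845, -0.535, 0.0], [-0.001, -0.002, -1.0]]
ft_force: [0.3, -0.5, -0.1]
grip_width: 0.0338
gripper_force: 0.0
```

```bash
python3 - <<'E'
import st
from h import *
import pickle
C={n:ctrl.camera(n) for n in("wrist","scene")};pickle.dump(C,open("c2.pkl","wb"))
A=pickle.load(open("c1.pkl","rb"))
s=lambda c:cv2.resize(c["img"][165:270,200:320],None,fx=3.3,fy=3.3,interpolation=cv2.INTER_CUBIC)
w=C["wrist"]["img"]
o=np.zeros((600,800,3),np.uint8);o[:346,:396]=s(A["scene"]);o[:346,400:796]=s(C["scene"]);o[350:,:400]=cv2.resize(w[60:310,80:480],(400,250))
cv2.imwrite("pics/z2.png",o)
E
```

```text
clk 15.075 tcp [ 0.5549 -0.0527  0.2389] F [ 0.3 -0.5 -0.1] T [-0.03 -0.01 -0.05] w 0.0338 gf 0.0 turn 1.179
```

View pics/z2.png

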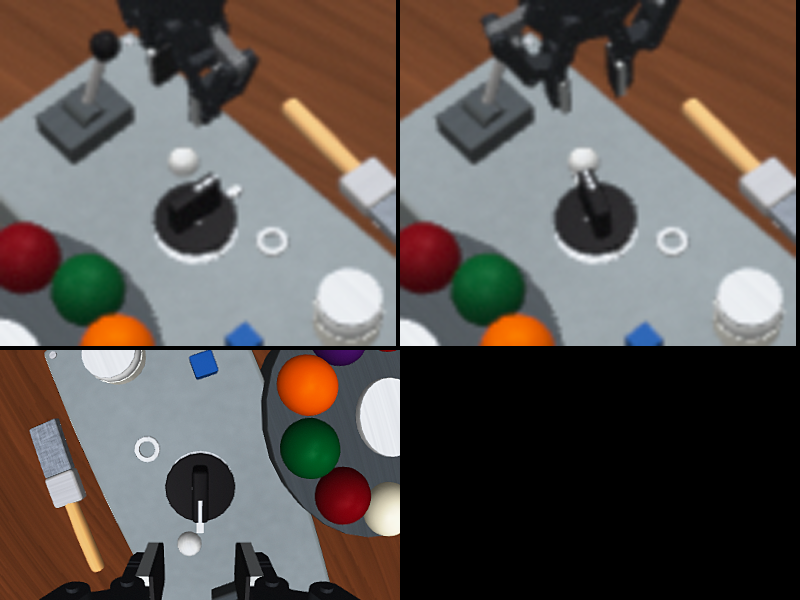

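The knob now points past the dome (crop 2: skirt centre about (596,220), against (196,218) at the start), so its height looks the same. I'll measure it.

```bash
python3 - <<'E'
from h import *
import pickle
A=pickle.load(open("c1.pkl","rb"))["scene"];B=pickle.load(open("c2.pkl","rb"))["scene"]
for c in(A,B):
    g=cv2.resize(cv2.cvtColor(c["img"],cv2.COLOR_BGR2GRAY)[210:255,235:285],None,fx=8,fy=8,interpolation=cv2.INTER_CUBIC)
    e=[]
    for u in (248,254,264,270):
        col=g[:,(u-235)*8].astype(int); k=np.nonzero(col<90)[0].max(); e.append(210+k/8)
    row=g[(234-210)*8].astype(int);k=np.nonzero(row<90)[0]
    print(e,235+k.min()/8,235+k.max()/8)
print(proj(A,[.556,-.054,.072]),proj(A,[.556,-.054,.078]))
E
```

```text
[np.float64(235.375), np.float64(240.875), np.float64(241.0), np.float64(235.5)] 247.125 270.5
[np.float64(235.375), np.float64(240.875), np.float64(241.125), np.float64(235.5)] 247.125 270.5
[258.54448896 231.06312161] [258.47464705 229.8749067 ]
```

The skirt edges match the start picture to 0.1 px (6 mm would be 1.2 px), so the knob is home. Next is the lever.

{"api": "arm_command", "payload": {"deltas": [[-2.2,-2.4,0,0,0,2,0],[-4.5,-4.9,0,0,0,4.5,0],[-4.5,-4.9,0,0,0,4.5,0],[-4.5,-4.9,0,0,0,4.5,0],[-4.5,-4.9,-2.4,0,0,4.5,0],[-4.5,-4.9,-4.4,0,0,4.5,0],[-4.5,-4.9,-4.4,0,0,4.5,0],[-4.5,-4.9,-4.4,0,0,4.5,0]]}}

```text
clock: 16.18
tcp_pos: [0.4442, -0.1752, 0.1316]
tcp_rot: [[0.171, 0.985, 0.001], [0.985, -0.171, -0.0], [-0.0, 0.001, -1.0]]
ft_force: [0.7, -0.0, -0.4]
grip_width: 0.0
gripper_force: 0.0
```

```bash
python3 - <<'E'
import st
from h import *
w=ctrl.camera("wrist");cv2.imwrite("pics/w3.png",w["img"])
E
```

```text
clk 16.175 tcp [ 0.4442 -0.1752  0.1316] F [ 0.7 -0.  -0.4] T [-0.03 -0.02  0.  ] w 0.0 gf 0.0 turn 1.572
```

View pics/w3.png

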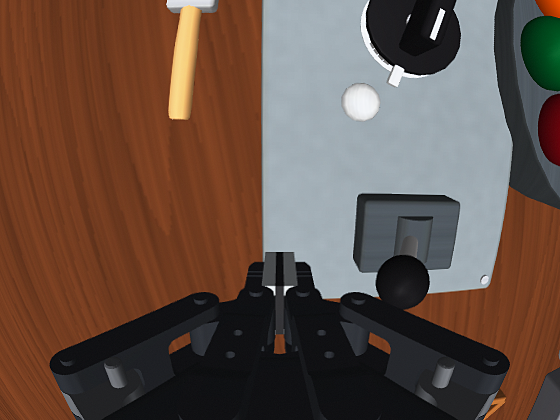

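The ball is at (402,282) and the fingertips are at about (280,265). I'll check how far apart they are sideways.

```bash
python3 - <<'E'
from h import *
w=ctrl.camera("wrist")
e=np.array([np.sin(.173)*1,np.cos(.173),0])
for z in(.142,.146):
    p=onz(w,402,282,z,True);print(p,"polisher-y offset from TCP",(p-ctrl.sense()["tcp_pos"])@e, "x",(p-ctrl.sense()["tcp_pos"])@[.985,-.172,0])
E
```

```text
[ 0.50237001 -0.18987076  0.142     ] polisher-y offset from TCP -0.0038599275962906267 x 0.058904129860994074
[ 0.50096735 -0.18745111  0.146     ] polisher-y offset from TCP -0.0017178473781528463 x 0.057106324815289475
```

{"api": "arm_command", "payload": {"deltas": [[0.5,-0.2,0,0,0,0,0],[1,-0.27,0,0,0,0,0],[1.4,-0.34,0,0,0,0,0],[1.8,-0.41,0,0,0,0,0],[2.2,-0.48,0,0,0,0,0],[2.6,-0.55,0,0,0,0,0],[3,-0.62,0,0,0,0,0],[3.2,-0.65,0,0,0,0,0],[3.4,-0.69,0,0,0,0,0],[3.4,-0.69,0,0,0,0,0]]}}

```text
clock: 17.52
tcp_pos: [0.5285, -0.1925, 0.1303]
tcp_rot: [[0.171, 0.985, 0.0], [0.985, -0.171, 0.0], [0.0, 0.0, -1.0]]
ft_force: [0.6, -0.6, 0.1]
grip_width: -0.0002
gripper_force: 0.0
```

{"api": "arm_command", "payload": {"deltas": [[0.1,-0.02,0,0,0,0,0],[0.2,-0.03,0,0,0,0,0],[0.2,-0.03,0,0,0,0,0]]}}

```text
clock: 17.9
tcp_pos: [0.5333, -0.1932, 0.1303]
tcp_rot: [[0.171, 0.985, 0.0], [0.985, -0.171, -0.0], [-0.0, 0.0, -1.0]]
ft_force: [-0.4, 1.1, -0.6]
grip_width: -0.0001
gripper_force: 0.2
```

Keep pushing until the stop is felt.

{"api": "arm_command", "payload": {"deltas": [[0.1,-0.02,0,0,0,0,0],[0.2,-0.03,0,0,0,0,0],[0.2,-0.03,0,0,0,0,0]]}}

```text
clock: 18.27
tcp_pos: [0.5373, -0.1939, 0.1301]
tcp_rot: [[0.171, 0.985, -0.003], [0.985, -0.171, 0.0], [-0.0, -0.003, -1.0]]
ft_force: [-5.8, 0.6, 2.0]
grip_width: -0.0
gripper_force: 2.6
```

{"api": "arm_command", "payload": {"deltas": [[0.1,-0.02,0,0,0,0,0],[0.15,-0.03,0,0,0,0,0],[0.15,-0.03,0,0,0,0,0]]}}

```text
clock: 18.65
tcp_pos: [0.5379, -0.194, 0.1299]
tcp_rot: [[0.171, 0.985, -0.01], [0.985, -0.171, 0.002], [0.001, -0.01, -1.0]]
ft_force: [-18.8, 3.6, 11.8]
grip_width: 0.0003
gripper_force: 9.6
```

```bash
python3 - <<'E'
import st
from h import *
C=[ctrl.camera(n) for n in("scene","wrist")]
cv2.imwrite("pics/z4.png",np.hstack([cv2.resize(C[0]["img"][150:270,180:300],(400,400),interpolation=cv2.INTER_CUBIC),C[1]["img"][20:420,150:550]]))
E
```

```text
clk 18.65 tcp [ 0.5379 -0.194   0.1299] F [-18.8   3.6  11.8] T [0.48 2.75 0.01] w 0.0003 gf 9.6 turn 1.572
```

View pics/z4.png

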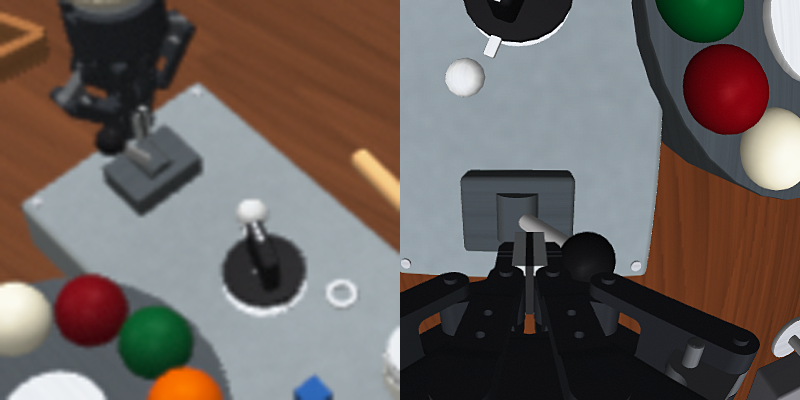

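The pictures show the lever leaning over to +x, with the ball at (587,257) on the far side. The force rise confirms it's at the stop. Backing off and up.

{"api": "arm_command", "payload": {"deltas": [[-0.5,0.1,0,0,0,0,0],[-1.5,0.3,0,0,0,0,0],[-2.5,0.4,0,0,0,0,0],[-2.5,0.4,2,0,0,0,0],[-2.5,0.4,5,0,0,0,0],[-2.5,0.4,5,0,0,0,0],[-2.5,0.4,5,0,0,0,0],[-2.5,0.4,5,0,0,0,0]]}}

```text
clock: 19.75
tcp_pos: [0.4786, -0.1842, 0.2532]
tcp_rot: [[0.171, 0.985, -0.003], [0.985, -0.171, 0.002], [0.001, -0.003, -1.0]]
ft_force: [0.2, 0.5, -0.5]
grip_width: 0.0001
gripper_force: 0.0
```

```bash
python3 - <<'E'
import st
from h import *
import pickle
C={n:ctrl.camera(n) for n in("scene","wrist","top")};pickle.dump(C,open("c5.pkl","wb"))
cv2.imwrite("pics/z5.png",np.hstack([cv2.resize(C["scene"]["img"][150:270,180:300],(400,400),interpolation=cv2.INTER_CUBIC),C["wrist"]["img"][20:420,150:550]]))
E
```

```text
clk 19.75 tcp [ 0.4786 -0.1842  0.2532] F [ 0.2  0.5 -0.5] T [ 0.04 -0.03 -0.02] w 0.0001 gf 0.0 turn 1.572
```

View pics/z5.png

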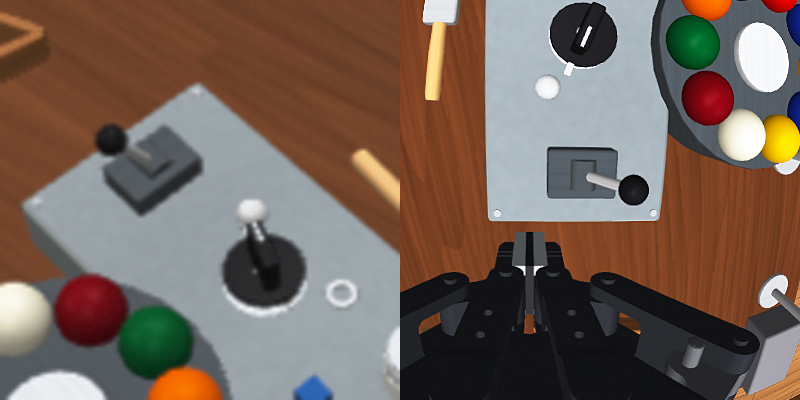

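The lever is fully over (ball at wrist crop (633,190)), the knob is unchanged, and the robot is clear. One last check of the tip position, then I'll hand in.

```bash
python3 - <<'E'
from h import *
import pickle
C=pickle.load(open("c5.pkl","rb"))
p,e=tri(ray(C["wrist"],383,210,True),ray(C["scene"],213,192));d=p-np.array([.5319,-.1914,.082]);ex=d@[.985,-.172,0]
q=onz(C["wrist"],383,210,.143,True);print(p,e,"lean",np.arctan2(ex,d[2]),q,(q-[.5319,-.1914,.143])@[.985,-.172,0])
if ((q-[.5319,-.1914,.143])@[.985,-.172,0])>.028: print(ctrl.finish_job())
E
```

```text
[ 0.56358158 -0.19896331  0.13979562] 0.0009418655352791411 lean 0.5123528299242196 [ 0.56286421 -0.19841459  0.143     ] 0.03170625362813252
the job is handed in; nothing more can be done
None
```

The job is handed in: the selector knob dropped home in the dome-side notch (turn about 1.18 rad), the run lever was then pushed over to its stop, and the arm is clear of everything at about 20 s of the 56 s allowed; the verdict itself was not returned.

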